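# Put the orange core bit back in the graded rack

## Task

The orange core drill bit has come back from a job. Put it away in the yellow rack: stand it shank up in the hole of the graded row that matches its diameter (the smallest one it goes into), fully down, and let go of it.

Things in the scene. Friction and masses are not known exactly. Their poses are not given: they have to be found in the camera images.
- bit42_center (a point): Loose core drill bit standing upright on the bench: orange drum 42 mm in diameter, 100 mm high, foot down; above it a central round steel shank 18 mm in diameter, 45 mm long; about 0.4 kg. The point is on its axis, half-way up its 145 mm (shank: 27.5 to 72.5 mm above the point); z runs up the axis. Equally tall blue (32 mm) and bare metal (52 mm) bits stand 100 mm or more away.
- rack: Fixed yellow block, 90 (x) by 300 (y) by 72 mm high, z up, origin centred on its underside. Row of 4 blind round holes at x = 0, y = -102, -34, +34, +102 mm, for bits of 22, 32, 42, 52 mm; bores 28, 38, 48, 58 mm, 60 mm deep (floors 12 mm above the bench), mouths bevelled 4 mm. Yaw within 0.4 rad. The smallest holds a green bit, top 157 mm above the bench; the others are empty.

How it is judged:
By the outcome, as a careful person would: the job done as asked, in the order asked, and still so for the second after the job is handed in, with the robot touching nothing.
It also fails if it takes over 38 s, if anything falls off the work surface, if the arm or the gripper's body presses on something with over 40 N, if the wrist force passes 120 N, or if a joint passes its speed limit or range.

## Robot

A 6-joint arm with a two-finger parallel gripper is mounted at the origin on the work surface. World frame = base frame: x ahead of the robot, y to its left, z up, the work surface at z = 0. Lengths are in m, angles in rad, forces in N, time in s.
With the tool pointing down it reaches from about 0.25 to 0.775 m from the base axis. Payload 4 kg.
Tool frame: the origin (TCP) lies midway between the tips of the shut fingers; the grasp point (between the pads) lies 19 mm behind it; z points along the fingers, y is the line along which they close (so a half turn about z gives the same grasp; the last joint's range is limited). The gripper opens to 94 mm and grips with 3 to 60 N. Pads are 16 mm wide; open, the fingers measure 119 mm over their backs; the gripper's body (75 mm by 177 mm) begins 78 mm behind the grasp point.
Start: joints at [1.123, 0.087, 1.371, -0, 1.684, -0.103], TCP at [0.186, 0.518, 0.206] pointing down, gripper open.
Joint ranges: [-3.1, 3.1], [-0.76, 2.03], [0.27, 2.55], [-1.08, 4.22], [0.17, 2.65], [-2.57, 2.57]. Speed limits (rad/s): [2.79, 2.79, 3.14, 3.14, 3.14, 3.14].

## Interface

Orientations are given as a 3x3 rotation matrix whose columns are the frame's x, y, z axes.
In Python, from station import * gives the robot as it stands. The module is installed in compiled form; this text tells all that it offers.
- The arm moves only by the tool carry_out, never from a script. Its argument "plan" is a list of rows, each an object with "linear": the shift along the tool's x, y, z in m, a list of three; "turn": the turn, a rotation vector about the tool's x, y, z in rad, a list of three. In form: [{"linear": [x, y, z], "turn": [wx, wy, wz]}, ...]. A call has 1 to 12 rows; each row is the pose to reach, as a shift and turn from the pose commanded when the call began, along the tool's axes at that moment; what a row does not reach only later rows make up. A row lasts 1/12 s, in which the tool goes at most 41.7 mm and 7.16 degrees, less where a joint would pass 70% of its speed; a pose out of reach is approached as far as the arm can. A call with a gripper value outside its range is refused whole. "grip" is the opening in per cent of the stroke, from 0 (shut) to 100 (fully open), set as the call begins (left out, the last holds). The fingers move at their own pace and stop on an object; the grip force is fixed at half the most. Time passes only in rows, so rows that repeat a pose let the fingers close. It gives the time, the measured TCP pose, the force, the opening and the grip force at its end, in the units of the state.
- observe(): the state, without advancing time (a new reading comes with each control period).
- get_image(name): name is "scene" or "top"; returns a dict with "img" (420x560x3 uint8, red, green, blue), "camera_matrix" (3x3 intrinsics, pixels), "R" (3x3) and "t" (3): a world point X has camera coordinates R X + t. Camera axes: x right, y down, z forward; pixel columns grow to the right and rows downward; lengths in m; the calibration is good to about 2 mm. A picture is of the moment at which its call begins. There is no depth.
- job_done(): hands the job in; it is judged then, once.
The state is a dict: "t": time; "joint_positions": joint angles; "joint_vel": joint speeds; "tau": joint torques, N m; "position": TCP position; "eef_rot": TCP orientation; "contact_force": force on the tool from outside, world axes, zero at the start; "moment": the same for the moment, N m; "gripper_width": finger opening in m; "grasp_force": force on a finger pad.
Only numpy, scipy, OpenCV 4.12 (cv2) and the standard library are available. Lean on these libraries where they do the work, as an engineer would, in place of code of your own. Each camera call takes 0.05 s, during which the arm holds its last target. There are 200 camera calls.

## Working session

There is one attempt and no reset: what is moved stays moved. The work goes in short steps, Python scripts to look and compute and a tool call to move; the robot and the scene stay as the last step left them, time stands still between calls to the robot, and variables do not carry over. Pictures are saved under pics/ and viewed, at most 10 in all, crops included, and the job is handed in when it is done.

Besides the shell and the picture viewer there is one more tool, called after "Request:" by a JSON object that holds its "fn" and its "kwargs". carry_out: Moves the arm, as the interface text tells. Its arguments: {"type":"object","properties":{"plan":{"type":"array","items":{"type":"object","properties":{"linear":{"type":"array","items":{"type":"number"}},"turn":{"type":"array","items":{"type":"number"}}}}},"grip":{"type":"number"}},"required":["plan"]}

```bash
mkdir -p pics
python3 - <<'E'
from station import *
import cv2,pickle
d={n:get_image(n) for n in("scene","top")}
pickle.dump(d,open("d0.pkl","wb"))
for n in d: cv2.imwrite(f"pics/{n}0.png",d[n]["img"][:,:,::-1]); print(n,d[n]["camera_matrix"],d[n]["R"],d[n]["t"])
s=observe();print(s)
E
```

```text
scene [[445.51492888   0.         275.15281902]
 [  0.         445.51492888 211.67602318]
 [  0.           0.           1.        ]] [[-0.86650102  0.49885853  0.01778047]
 [ 0.37504774  0.67412536 -0.63631297]
 [-0.32941642 -0.54469732 -0.77122607]] [ 0.47117683 -0.16557043  1.04376735]
top [[537.14904511   0.         277.46093794]
 [  0.         537.14904511 204.27045513]
 [  0.           0.           1.        ]] [[ 0.01003955 -0.99989536  0.01041516]
 [-0.98402945 -0.01173037 -0.17761881]
 [ 0.1777224  -0.00846561 -0.98404425]] [0.00962771 0.54947237 1.16157573]
{'t': 0.1, 'joint_positions': array([ 1.12286496e+00,  8.79077363e-02,  1.37206050e+00, -1.24118890e-05,
        1.68353798e+00, -1.03130643e-01]), 'joint_vel': array([-0.00134646, -0.00232603, -0.00413938,  0.00022602,  0.00065977,
       -0.00206028]), 'tau': array([ 2.27325334e-03, -3.41252518e+01, -3.03301406e+01,  7.19395140e-02,
        3.05052486e-02, -1.04163503e-04]), 'position': array([0.18572994, 0.51720488, 0.20442824]), 'eef_rot': array([[-9.41142284e-01,  3.38009663e-01, -8.17651184e-04],
       [ 3.38010601e-01,  9.41140712e-01, -1.73012134e-03],
       [ 1.84727085e-04, -1.90466512e-03, -9.99998169e-01]]), 'contact_force': array([-0.45694977,  0.40970092,  1.29589067]), 'moment': array([0.03741205, 0.00590711, 0.07266832]), 'grasp_force': 0.0, 'gripper_width': 0.09414990421594685}
```

View pics/scene0.png

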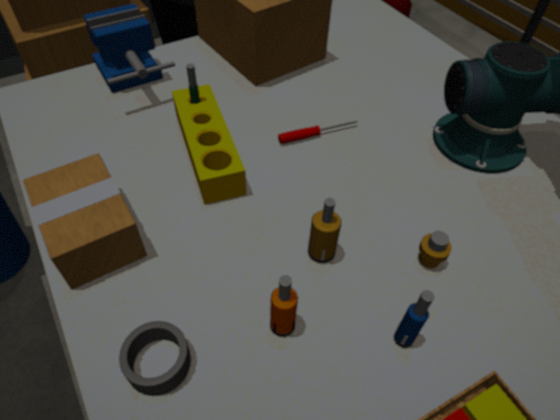

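View pics/top0.png

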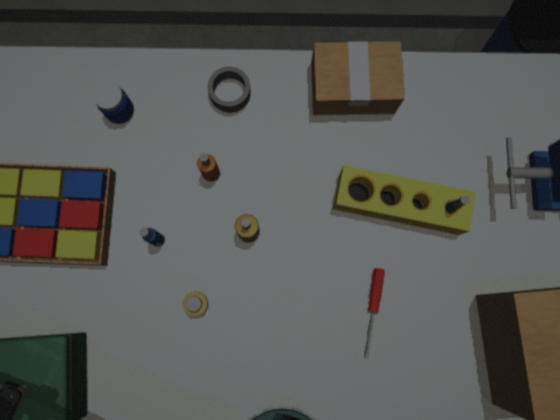

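Scene view: orange bit at about (285,305), rack with its largest hole at (217,160) and the green bit at (193,85). Top view: orange bit at (208,168), holes at (360,188), (391,195), (421,201), and the green bit at (457,205).

```bash
cat > h.py <<'E'
import numpy as np,cv2
def ray(c,uv):
    d=c["R"].T@np.linalg.inv(c["camera_matrix"])@[uv[0],uv[1],1.]
    return -c["R"].T@c["t"],d
def onz(c,uv,z):
    o,d=ray(c,uv); return o+d*(z-o[2])/d[2]
def tri(c1,u1,c2,u2):
    P=[c["camera_matrix"]@np.c_[c["R"],c["t"]] for c in(c1,c2)]
    X=cv2.triangulatePoints(P[0],P[1],np.array(u1,float).reshape(2,1),np.array(u2,float).reshape(2,1))[:,0];return X[:3]/X[3]
def proj(c,X):
    p=c["camera_matrix"]@(c["R"]@np.array(X,float)+c["t"]);return p[:2]/p[2]
def mask(c,h0,h1,s=120,v=40):
    h=cv2.cvtColor(c["img"],cv2.COLOR_RGB2HSV);return cv2.inRange(h,(h0,s,v),(h1,255,255))
def blobs(m,a=40):
    n,l,st,ce=cv2.connectedComponentsWithStats(m)
    return [(i,st[i],ce[i],l==i) for i in range(1,n) if st[i][4]>a]
E
python3 - <<'E'
from h import *;import pickle
d=pickle.load(open("d0.pkl","rb"))
for n in d:
    c=d[n];hsv=cv2.cvtColor(c["img"],cv2.COLOR_RGB2HSV)
    for uv in {"scene":[(284,310),(322,238),(205,185),(70,180)],"top":[(210,172),(252,230),(405,205),(350,95)]}[n]: print(n,uv,hsv[uv[1],uv[0]])
    print("orange",[(b[1],b[2].round(1)) for b in blobs(mask(c,5,12,200,60))])
    print("yellow",[(b[1],b[2].round(1)) for b in blobs(mask(c,24,34,150,50),300)])
a=cv2.resize(d["top"]["img"][140:190,180:240],None,fx=7,fy=7,interpolation=0)
b=cv2.resize(d["scene"]["img"][270:340,255:315],None,fx=6,fy=5,interpolation=0)
e=cv2.resize(d["top"]["img"][160:240,330:480],None,fx=5,fy=3,interpolation=0)
im=np.zeros((600,800,3),np.uint8);im[:350,:420]=a;im[:350,430:790]=b;im[355:595,:750]=e
cv2.imwrite("pics/crop.png",im[:,:,::-1])
E
```

```text
scene (284, 310) [ 12 255  66]
scene (322, 238) [ 19 214  44]
scene (205, 185) [ 23 255  59]
scene (70, 180) [ 18 159 112]
orange [(array([274, 305,  22,  12,  48], dtype=int32), array([280.7, 310.6])), (array([442, 408,  28,  12,  44], dtype=int32), array([457.1, 413.4]))]
yellow [(array([ 173,   85,   71,   99, 3293], dtype=int32), array([205.6, 132.9])), (array([ 464,  383,   63,   37, 1397], dtype=int32), array([493.5, 405.5]))]
top (210, 172) [  8 153  50]
top (252, 230) [ 27 123 108]
top (405, 205) [ 32 134 112]
top (350, 95) [16 35 96]
orange []
yellow [(array([  0, 169,  20,  28, 318], dtype=int32), array([  8.9, 182.1]))]
```

View pics/crop.png

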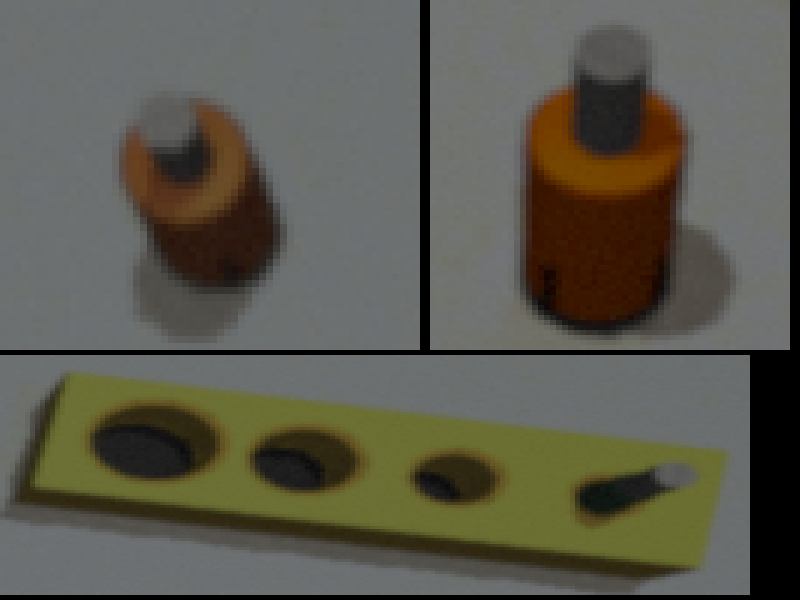

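The crop puts the shank top disc at about top (203.5,156.7) and scene (285.0,279.9), and the drum top disc at top (206.1,162.4) and scene (283.8,297.3). The 42 hole is the second from the left.

Run:
```python
from h import *;import pickle
d=pickle.load(open("d0.pkl","rb"));T,S=d["top"],d["scene"]
for a,b,z in(((203.5,156.7),(285,279.9),.145),((206.1,162.4),(283.8,297.3),.1)):
    print(onz(T,a,z).round(4),onz(S,b,z).round(4),tri(T,a,S,b).round(4))
for q in((68,374),(728,452),(700,568),(33,488),(306,460),(155,440),(455,477)):
    print(q,onz(T,(q[0]/5+329.5,(q[1]-355)/3+159.5),.072).round(4))
hsv=cv2.cvtColor(T["img"],cv2.COLOR_RGB2HSV)
m=cv2.inRange(hsv,(24,100,85),(36,255,255));m[:,:320]=0
b=max(blobs(m,300),key=lambda b:b[1][4])[3].astype(np.uint8)
cs,h=cv2.findContours(b,cv2.RETR_CCOMP,cv2.CHAIN_APPROX_NONE)
for k,c in enumerate(cs):
    if len(c)<15: continue
    p=np.array([onz(T,q[0],.072)[:2]*1000 for q in c],np.float32)
    print(h[0][k][3],"rect",cv2.minAreaRect(p), "ell",cv2.fitEllipse(p))
# scene
hsv=cv2.cvtColor(S["img"],cv2.COLOR_RGB2HSV)
m=cv2.inRange(hsv,(20,150,75),(36,255,255));m[:,260:]=0;m[:70]=0
b=max(blobs(m,300),key=lambda b:b[1][4])[3].astype(np.uint8)
cs,h=cv2.findContours(b,cv2.RETR_CCOMP,cv2.CHAIN_APPROX_NONE)
for k,c in enumerate(cs):
    if len(c)<15: continue
    p=np.array([onz(S,q[0],.072)[:2]*1000 for q in c],np.float32)
    print("S",h[0][k][3],"rect",cv2.minAreaRect(p), "ell",cv2.fitEllipse(p))
```

```text
[0.6318 0.1731 0.145 ] [0.631  0.1743 0.145 ] [0.6315 0.1735 0.1446]
[0.6313 0.173  0.1   ] [0.6327 0.1767 0.1   ] [0.632  0.174  0.0955]
(68, 374) [ 0.6345 -0.1305  0.072 ]
(728, 452) [ 0.5786 -0.4243  0.072 ]
(700, 568) [ 0.4916 -0.4071  0.072 ]
(33, 488) [ 0.5477 -0.1139  0.072 ]
(306, 460) [ 0.5703 -0.2356  0.072 ]
(155, 440) [ 0.5846 -0.1687  0.072 ]
(455, 477) [ 0.5582 -0.3016  0.072 ]
-1 rect ((563.2648315429688, -268.6658935546875), (298.2109069824219, 88.44305419921875), 79.05147552490234) ell ((563.2736206054688, -268.87103271484375), (95.98312377929688, 393.6090393066406), 168.92239379882812)
0 rect ((551.6846313476562, -379.7731018066406), (31.476604461669922, 68.1446762084961), 33.56583786010742) ell ((549.0216674804688, -378.9632873535156), (30.048221588134766, 73.11027526855469), 31.224271774291992)
0 rect ((557.5556030273438, -302.66302490234375), (41.77330017089844, 43.93450927734375), 44.56357955932617) ell ((557.355712890625, -302.5840148925781), (41.413429260253906, 44.3143310546875), 28.67417335510254)
0 rect ((569.8485717773438, -235.75718688964844), (51.5325317
[... 543 characters left out ...]
47266, 342.8680114746094), 168.79693603515625)
S 0 rect ((584.847412109375, -164.82957458496094), (57.34324264526367, 55.492523193359375), 27.921443939208984) ell ((585.0043334960938, -164.4762420654297), (56.1984977722168, 57.21744918823242), 87.56426239013672)
S 0 rect ((571.7235717773438, -230.82757568359375), (48.041439056396484, 46.458961486816406), 31.506515502929688) ell ((571.8558959960938, -230.91519165039062), (46.19099426269531, 47.29011535644531), 75.42208099365234)
S 0 rect ((558.684326171875, -297.0423583984375), (36.719696044921875, 34.169593811035156), 31.821645736694336) ell ((558.4500732421875, -297.4284362792969), (35.6093635559082, 35.889015197753906), 57.262359619140625)
```

Request:
{"fn": "carry_out", "kwargs": {"plan": [{"linear": [-0.04,-0.013,0],"turn": [0,0,0]},{"linear": [-0.08,-0.026,0],"turn": [0,0,0]},{"linear": [-0.12,-0.039,0],"turn": [0,0,0]},{"linear": [-0.16,-0.052,0],"turn": [0,0,0]},{"linear": [-0.2,-0.065,0],"turn": [0,0,0]},{"linear": [-0.24,-0.078,0],"turn": [0,0,0]},{"linear": [-0.28,-0.091,0],"turn": [0,0,0]},{"linear": [-0.32,-0.104,0],"turn": [0,0,0]},{"linear": [-0.36,-0.117,0],"turn": [0,0,0]},{"linear": [-0.4,-0.13,0],"turn": [0,0,0]},{"linear": [-0.43,-0.139,0],"turn": [0,0,0]},{"linear": [-0.45,-0.146,0],"turn": [0,0,0]}], "grip": 100}}

```text
t: 1.1
position: [0.5624, 0.225, 0.2042]
eef_rot: [[-0.94, 0.341, -0.001], [0.341, 0.94, -0.001], [0.0, -0.002, -1.0]]
contact_force: [-0.2, -0.3, -0.4]
gripper_width: 0.0941
grasp_force: 0.0
```

Request:
{"fn": "carry_out", "kwargs": {"plan": [{"linear": [-0.03,-0.009,0],"turn": [0,0,0]},{"linear": [-0.055,-0.0165,0],"turn": [0,0,0]},{"linear": [-0.075,-0.022,0],"turn": [0,0,0]},{"linear": [-0.083,-0.0245,0],"turn": [0,0,0]},{"linear": [-0.083,-0.0245,0],"turn": [0,0,0]},{"linear": [-0.083,-0.0245,0],"turn": [0,0,0]}]}}

```text
t: 1.6
position: [0.6293, 0.1773, 0.2048]
eef_rot: [[-0.941, 0.338, -0.002], [0.338, 0.941, 0.0], [0.002, -0.0, -1.0]]
contact_force: [0.5, 0.8, 0.0]
gripper_width: 0.0941
grasp_force: 0.0
```

Run:
```python
from station import *
import cv2,pickle,numpy as np
d={n:get_image(n) for n in("scene","top")}
pickle.dump(d,open("d1.pkl","wb"))
a=cv2.resize(d["top"]["img"][100:220,150:280],None,fx=3,fy=4.5)
b=cv2.resize(d["scene"]["img"][160:350,210:350],None,fx=2.8,fy=2.8)
im=np.zeros((600,800,3),np.uint8);im[:540,:390]=a;im[:b.shape[0],400:400+b.shape[1]]=b
im=np.clip(im*1.8,0,255).astype(np.uint8)
cv2.imwrite("pics/c1.png",im[:,:,::-1]);s=observe();print(s["position"],s["eef_rot"])
```

```text
[0.62894754 0.17814351 0.20562192] [[-9.41624538e-01  3.36664502e-01 -4.92866133e-04]
 [ 3.36664226e-01  9.41624595e-01  5.66211907e-04]
 [ 6.54718322e-04  3.67228630e-04 -9.99999718e-01]]
```

View pics/c1.png

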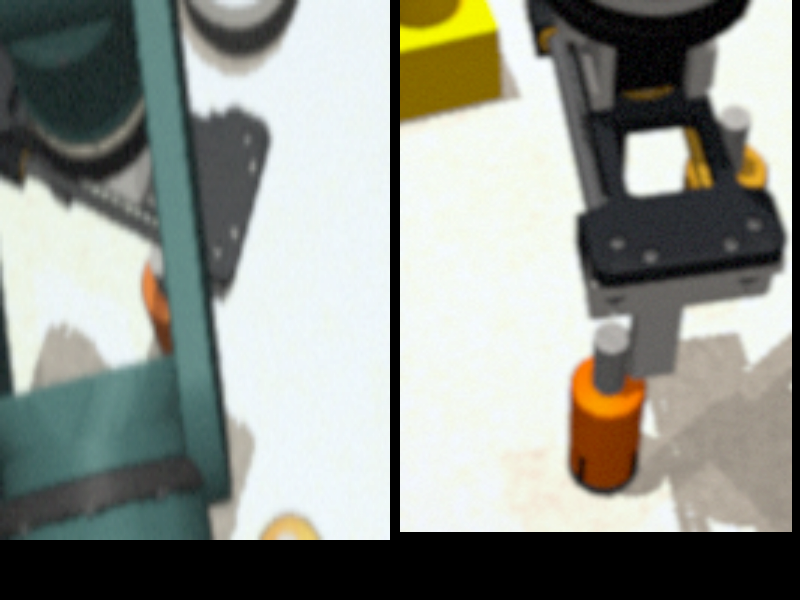

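The scene view shows the open fingers above and just behind the orange bit, with its shank at crop (612,340). I'll correct by a few mm and descend onto the shank.

Request:
{"fn": "carry_out", "kwargs": {"plan": [{"linear": [-0.0032,-0.003,0.01],"turn": [0,0,0]},{"linear": [-0.0032,-0.003,0.04],"turn": [0,0,0]},{"linear": [-0.0032,-0.003,0.07],"turn": [0,0,0]},{"linear": [-0.0032,-0.003,0.09],"turn": [0,0,0]},{"linear": [-0.0032,-0.003,0.098],"turn": [0,0,0]},{"linear": [-0.0032,-0.003,0.098],"turn": [0,0,0]},{"linear": [-0.0032,-0.003,0.098],"turn": [0,0,0]}]}}

```text
t: 2.28
position: [0.6318, 0.1735, 0.1079]
eef_rot: [[-0.941, 0.337, 0.0], [0.337, 0.941, 0.0], [-0.0, 0.0, -1.0]]
contact_force: [0.1, -0.3, -0.5]
gripper_width: 0.0938
grasp_force: 0.0
```

Request:
{"fn": "carry_out", "kwargs": {"plan": [{"linear": [0,0,0],"turn": [0,0,0]},{"linear": [0,0,0],"turn": [0,0,0]},{"linear": [0,0,0],"turn": [0,0,0]},{"linear": [0,0,0],"turn": [0,0,0]},{"linear": [0,0,0],"turn": [0,0,0]},{"linear": [0,0,0],"turn": [0,0,0]},{"linear": [0,0,0],"turn": [0,0,0]},{"linear": [0,0,0],"turn": [0,0,0]},{"linear": [0,0,0],"turn": [0,0,0]}], "grip": 0}}

```text
t: 3.03
position: [0.6319, 0.1731, 0.1074]
eef_rot: [[-0.941, 0.338, -0.0], [0.338, 0.941, 0.0], [0.0, -0.0, -1.0]]
contact_force: [-0.3, -0.7, 0.4]
gripper_width: 0.0372
grasp_force: 0.0
```

Request:
{"fn": "carry_out", "kwargs": {"plan": [{"linear": [0,0,0],"turn": [0,0,0]},{"linear": [0,0,0],"turn": [0,0,0]},{"linear": [0,0,0],"turn": [0,0,0]},{"linear": [0,0,0],"turn": [0,0,0]},{"linear": [0,0,0],"turn": [0,0,0]},{"linear": [0,0,0],"turn": [0,0,0]},{"linear": [0,0,0],"turn": [0,0,0]}], "grip": 0}}

```text
t: 3.62
position: [0.6318, 0.173, 0.1074]
eef_rot: [[-0.941, 0.338, -0.0], [0.338, 0.941, -0.0], [0.0, -0.0, -1.0]]
contact_force: [0.1, -0.7, -0.2]
gripper_width: 0.0174
grasp_force: 30.0
```

Request:
{"fn": "carry_out", "kwargs": {"plan": [{"linear": [0,0,-0.005],"turn": [0,0,0]},{"linear": [0,0,-0.02],"turn": [0,0,0]},{"linear": [0,0,-0.04],"turn": [0,0,0]},{"linear": [0,0,-0.06],"turn": [0,0,0]},{"linear": [0,0,-0.08],"turn": [0,0,0]},{"linear": [-0.002,-0.01,-0.1],"turn": [0,0,0]},{"linear": [-0.005,-0.025,-0.11],"turn": [0,0,0]},{"linear": [-0.01,-0.05,-0.115],"turn": [0,0,0]},{"linear": [-0.015,-0.075,-0.115],"turn": [0,0,0]},{"linear": [-0.02,-0.1,-0.115],"turn": [0,0,0]},{"linear": [-0.025,-0.125,-0.115],"turn": [0,0,0]},{"linear": [-0.03,-0.15,-0.115],"turn": [0,0,0]}]}}

```text
t: 4.62
position: [0.6084, 0.0199, 0.2213]
eef_rot: [[-0.941, 0.338, -0.002], [0.338, 0.941, -0.0], [0.002, -0.001, -1.0]]
contact_force: [0.8, -0.1, -4.2]
gripper_width: 0.0174
grasp_force: 30.0
```

Request:
{"fn": "carry_out", "kwargs": {"plan": [{"linear": [-0.005,-0.025,0],"turn": [0,0,0]},{"linear": [-0.01,-0.05,0],"turn": [0,0,0]},{"linear": [-0.015,-0.075,0],"turn": [0,0,0]},{"linear": [-0.02,-0.1,0],"turn": [0,0,0]},{"linear": [-0.025,-0.125,0],"turn": [0,0,0]},{"linear": [-0.03,-0.15,0],"turn": [0,0,0]},{"linear": [-0.035,-0.175,0],"turn": [0,0,0]},{"linear": [-0.039,-0.2,0],"turn": [0,0,0]},{"linear": [-0.043,-0.22,0],"turn": [0,0,0]},{"linear": [-0.046,-0.236,0],"turn": [0,0,0]},{"linear": [-0.048,-0.247,0],"turn": [0,0,0]},{"linear": [-0.05,-0.255,0],"turn": [0,0,0]}]}}

```text
t: 5.62
position: [0.5692, -0.2366, 0.2214]
eef_rot: [[-0.941, 0.34, -0.002], [0.34, 0.941, 0.001], [0.002, 0.0, -1.0]]
contact_force: [0.1, 0.3, -4.0]
gripper_width: 0.0174
grasp_force: 30.0
```

Request:
{"fn": "carry_out", "kwargs": {"plan": [{"linear": [0,0,0],"turn": [0,0,0]},{"linear": [0,0,0],"turn": [0,0,0]},{"linear": [0,0,0],"turn": [0,0,0]}]}}

```text
t: 5.87
position: [0.5705, -0.2341, 0.2223]
eef_rot: [[-0.942, 0.337, -0.0], [0.337, 0.942, 0.001], [0.0, 0.001, -1.0]]
contact_force: [-0.7, -0.5, -3.0]
gripper_width: 0.0171
grasp_force: 30.0
```

Run:
```python
from station import *
import cv2,pickle,numpy as np
d={n:get_image(n) for n in("scene","top")}
pickle.dump(d,open("d2.pkl","wb"))
a=cv2.resize(d["top"]["img"][130:250,320:490],None,fx=2.3,fy=2.3)
b=cv2.resize(d["scene"]["img"][50:220,150:260],None,fx=3.5,fy=3.5)
im=np.zeros((600,800,3),np.uint8);im[:a.shape[0],:a.shape[1]]=a;im[:b.shape[0],400:400+b.shape[1]]=b
im=np.clip(im*1.8,0,255).astype(np.uint8)
cv2.imwrite("pics/c2.png",im[:,:,::-1]);s=observe();print(s["position"],s["eef_rot"],s["gripper_width"],s["grasp_force"])
```

```text
[ 0.57057074 -0.23402891  0.22255653] [[-9.41624013e-01  3.36666290e-01  1.67533715e-04]
 [ 3.36666330e-01  9.41623934e-01  3.87087430e-04]
 [-2.74344666e-05  4.20893780e-04 -9.99999911e-01]] 0.017638518468298885 29.998988807201385
```

View pics/c2.png

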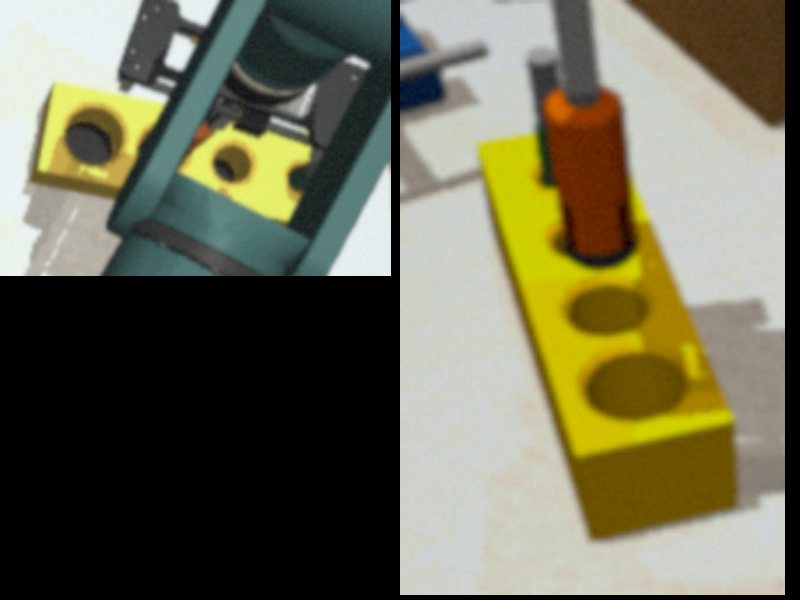

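The bit hangs upright with its foot at crop (600,245), and the parallax from its height puts it in front of the wrong hole in the picture. I'll lower it to just above the rack and compare there.

Request:
{"fn": "carry_out", "kwargs": {"plan": [{"linear": [0,0,0.01],"turn": [0,0,0]},{"linear": [0,0,0.025],"turn": [0,0,0]},{"linear": [0,0,0.034],"turn": [0,0,0]},{"linear": [0,0,0.037],"turn": [0,0,0]},{"linear": [0,0,0.037],"turn": [0,0,0]},{"linear": [0,0,0.037],"turn": [0,0,0]}]}}

```text
t: 6.47
position: [0.5703, -0.2349, 0.1853]
eef_rot: [[-0.941, 0.338, -0.0], [0.338, 0.941, 0.0], [0.0, 0.0, -1.0]]
contact_force: [-0.8, -0.4, -3.8]
gripper_width: 0.0176
grasp_force: 30.0
```

Run:
```python
from station import *
from h import *
S=get_image("scene");s=observe();p=s["position"];print(p)
def circ(z,c,r): return np.array([proj(S,(c[0]+r*np.cos(a),c[1]+r*np.sin(a),z)) for a in np.linspace(0,6.283,60)])
big=cv2.resize(S["img"][60:180,160:260],None,fx=5,fy=5);big=np.clip(big*1.8,0,255).astype(np.uint8)
for z,c,r,col in((p[2]-.0074,p,.021,(0,255,255)),(p[2]-.1074,p,.021,(0,255,255)),(.072,(.5703,-.2347),.028,(255,0,255)),(.072,(.5837,-.1680),.033,(255,0,255))):
    cv2.polylines(big,[((circ(z,c,r)-[160,60]+.5)*5).astype(np.int32)],True,col,1)
cv2.imwrite("pics/c3.png",big[:,:,::-1])
```

```text
[ 0.57061843 -0.23510802  0.18603065]
```

View pics/c3.png

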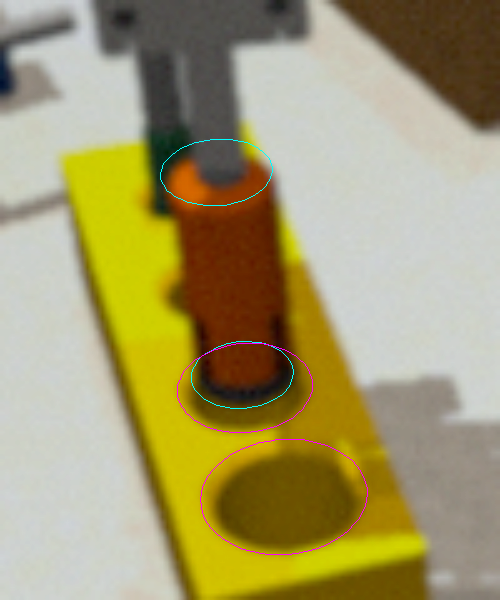

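The overlay agrees to about 1–2 mm: foot centre at crop (246,378), hole centre near (245,388). That's within the bevel, so I'll lower gently.

Request:
{"fn": "carry_out", "kwargs": {"plan": [{"linear": [0,0,0.004],"turn": [0,0,0]},{"linear": [0,0,0.008],"turn": [0,0,0]},{"linear": [0,0,0.012],"turn": [0,0,0]},{"linear": [0,0,0.016],"turn": [0,0,0]},{"linear": [0,0,0.02],"turn": [0,0,0]},{"linear": [0,0,0.02],"turn": [0,0,0]}]}}

```text
t: 7.02
position: [0.5697, -0.2348, 0.1639]
eef_rot: [[-0.941, 0.338, -0.002], [0.338, 0.941, 0.001], [0.002, 0.0, -1.0]]
contact_force: [-0.0, -0.3, -3.6]
gripper_width: 0.0176
grasp_force: 30.0
```

Request:
{"fn": "carry_out", "kwargs": {"plan": [{"linear": [0,0,0.005],"turn": [0,0,0]},{"linear": [0,0,0.01],"turn": [0,0,0]},{"linear": [0,0,0.015],"turn": [0,0,0]},{"linear": [0,0,0.02],"turn": [0,0,0]},{"linear": [0,0,0.025],"turn": [0,0,0]},{"linear": [0,0,0.03],"turn": [0,0,0]},{"linear": [0,0,0.035],"turn": [0,0,0]},{"linear": [0,0,0.039],"turn": [0,0,0]},{"linear": [0,0,0.042],"turn": [0,0,0]},{"linear": [0,0,0.042],"turn": [0,0,0]}]}}

```text
t: 7.85
position: [0.5699, -0.2348, 0.1224]
eef_rot: [[-0.941, 0.338, -0.001], [0.338, 0.941, 0.001], [0.002, 0.0, -1.0]]
contact_force: [-0.1, -0.7, -3.5]
gripper_width: 0.0175
grasp_force: 30.0
```

Still about 3 mm above the floor; down until contact shows.

Request:
{"fn": "carry_out", "kwargs": {"plan": [{"linear": [0,0,0.001],"turn": [0,0,0]},{"linear": [0,0,0.002],"turn": [0,0,0]},{"linear": [0,0,0.003],"turn": [0,0,0]},{"linear": [0,0,0.003],"turn": [0,0,0]}]}}

```text
t: 8.18
position: [0.5704, -0.2351, 0.1205]
eef_rot: [[-0.941, 0.338, 0.0], [0.338, 0.941, -0.0], [-0.0, 0.0, -1.0]]
contact_force: [-0.2, -0.3, -3.3]
gripper_width: 0.0174
grasp_force: 30.0
```

Request:
{"fn": "carry_out", "kwargs": {"plan": [{"linear": [0,0,0.0005],"turn": [0,0,0]},{"linear": [0,0,0.001],"turn": [0,0,0]},{"linear": [0,0,0.0015],"turn": [0,0,0]},{"linear": [0,0,0.0015],"turn": [0,0,0]}]}}

```text
t: 8.52
position: [0.5705, -0.2352, 0.1194]
eef_rot: [[-0.941, 0.338, 0.001], [0.338, 0.941, -0.0], [-0.001, 0.0, -1.0]]
contact_force: [-0.5, 0.7, -2.0]
gripper_width: 0.0173
grasp_force: 30.0
```

Force is starting to drop (contact at the expected height). Release, slowly at first.

Request:
{"fn": "carry_out", "kwargs": {"plan": [{"linear": [0,0,0],"turn": [0,0,0]},{"linear": [0,0,0],"turn": [0,0,0]},{"linear": [0,0,0],"turn": [0,0,0]},{"linear": [0,0,0],"turn": [0,0,0]},{"linear": [0,0,0],"turn": [0,0,0]},{"linear": [0,0,0],"turn": [0,0,0]},{"linear": [0,0,0],"turn": [0,0,0]},{"linear": [0,0,0],"turn": [0,0,0]},{"linear": [0,0,0],"turn": [0,0,0]}], "grip": 70}}

```text
t: 9.27
position: [0.5703, -0.2351, 0.1189]
eef_rot: [[-0.941, 0.338, -0.0], [0.338, 0.941, 0.0], [0.0, 0.0, -1.0]]
contact_force: [0.2, 0.6, 0.2]
gripper_width: 0.0655
grasp_force: 0.0
```

Request:
{"fn": "carry_out", "kwargs": {"plan": [{"linear": [0,0,-0.005],"turn": [0,0,0]},{"linear": [0,0,-0.02],"turn": [0,0,0]},{"linear": [0,0,-0.04],"turn": [0,0,0]},{"linear": [0,0,-0.07],"turn": [0,0,0]},{"linear": [0,0,-0.1],"turn": [0,0,0]},{"linear": [0.03,0.01,-0.12],"turn": [0,0,0]},{"linear": [0.06,0.04,-0.13],"turn": [0,0,0]},{"linear": [0.08,0.07,-0.13],"turn": [0,0,0]},{"linear": [0.1,0.1,-0.13],"turn": [0,0,0]},{"linear": [0.11,0.125,-0.13],"turn": [0,0,0]},{"linear": [0.115,0.14,-0.13],"turn": [0,0,0]},{"linear": [0.115,0.145,-0.13],"turn": [0,0,0]}]}}

```text
t: 10.27
position: [0.5108, -0.0573, 0.2502]
eef_rot: [[-0.942, 0.335, 0.002], [0.335, 0.942, 0.0], [-0.002, 0.001, -1.0]]
contact_force: [0.3, -0.6, -1.1]
gripper_width: 0.0657
grasp_force: 0.0
```

Run:
```python
from station import *
from h import *
S=get_image("scene");T=get_image("top");s=observe();print(s["t"],s["position"],s["contact_force"],s["gripper_width"])
for z in(.157,.112): print(z,proj(S,(.5703,-.235,z)),proj(T,(.5703,-.235,z)))
im=np.zeros((600,800,3),np.uint8);im[:600,:400]=cv2.resize(S["img"][60:210,160:260],None,fx=4,fy=4);im[:400,400:]=cv2.resize(T["img"][140:240,380-50:480-50],None,fx=4,fy=4)
cv2.imwrite("pics/c4.png",np.clip(im*1.8,0,255).astype(np.uint8)[:,:,::-1])
```

```text
10.3667 [ 0.51133837 -0.05927582  0.24943885] [ 1.08038998 -0.49237056 -0.39671458] 0.0658096683456715
0.157 [204.19194984 103.24270216] [399.34409828 186.44531903]
0.112 [206.53866669 121.64894052] [394.45196557 190.8470254 ]
```

View pics/c4.png

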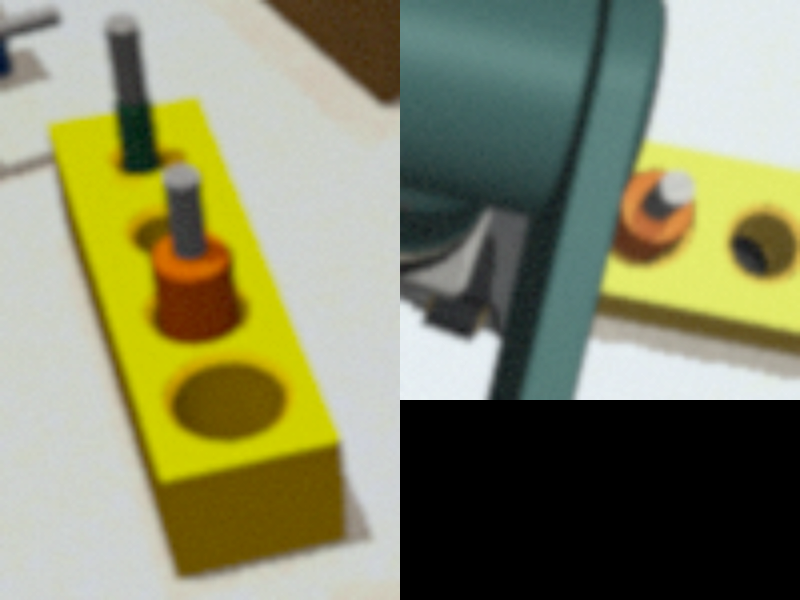

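The bit stands upright in the 42 hole. Its shank top is at scene (205.5,104), against a predicted (204,103) for fully seated. The gripper is clear.

```bash
python3 -c "
from station import *
print(job_done())"
```

```text
the job is handed in; nothing more can be done
None
```

The orange 42 mm bit stands shank up, fully down, in the 42 mm hole of the yellow rack; it is released with the gripper clear, and the job was handed in at about 10.4 s.

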